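# Locate a gas sensor head on its calibration base

## Task

Pick up the gas sensor head (blue plate with a cream round housing) from the bench and set it gently down flat on the aluminium calibration base, clear of the brass dowels and the red stop. Then slide it on the base: first press one long side of its plate against both brass dowels, then slide it along them until its end is pressed up against the steel nose of the red stop, and leave it there, snug on all three. Push with a light hand, about 8 N: no dowel nor the stop may ever take more than 15 N; leave the jar, the weight and the white lid alone.

Things in the scene. Friction and masses are not known exactly. Their poses are not given: they have to be found in the camera images.
- sensor: Loose sensor head, 0.4 to 0.6 kg: a blue rectangular plate 90 mm (its x) by 150 mm (its y) by 16 mm thick, and centred on it an upright cream round housing 46 mm in diameter and 40 mm tall (top 56 mm above the underside), by which it is gripped from above. Origin: centre of the plate's underside; z up. The plate is the same either way round.
- fixture: Fixed aluminium base 200 (x) by 280 (y) by 12 mm thick. Origin: centre of its underside, z up; its top face, on which the plate slides, is at z = 12 mm. The plate, its x axis along the base's x, goes towards +x against the dowels, then towards +y against the stop. On both dowels its centre is at base x = 9 mm. Sliding friction 1 to 2.5 N, differs. All is rigid: a little too far is many newtons.
- dowel_right: Fixed upright brass dowel, 12 mm in diameter, 28 mm tall above the base's top face, at base x = 60 mm, y = -48 mm. Origin: on its axis, at the base's top face.
- dowel_left: The other brass dowel, the same, at base x = 60 mm, y = +48 mm. Origin likewise.
- end_stop: Red block fixed on the base, 34 (x) by 30 (y) by 24 mm tall, axes as the base's. Origin: middle of its -y face at the base's top face; at base x = 9 mm, y = 93 to 104 mm. From that face, centred 8 mm up, a rigid round steel nose, 12 mm in diameter, sticks out towards -y to meet the middle of the plate's 90 mm end. It is screwed out by 8 to 28 mm, unmeasured: find it by feel.
- feeler (a joint): Orange feeler pin, 6 mm in diameter, in the tip of the steel nose: stands 3 mm out of it at 0, sprung with only 0.15 N, slides in towards +y as the plate pushes it; 0.003 (m) when the plate's end meets the steel nose.
- sample_jar: Loose glass jar, 48 mm in diameter, 70 mm tall, on the bench beyond the base; not to be disturbed. Origin: centre of its underside.
- weight: Loose brass weight, 36 mm in diameter, 52 mm tall, on the bench beyond the base; not to be disturbed. Origin: centre of its underside.
- dish_lid: Loose white ceramic lid, a disc 68 mm in diameter and 10 mm thick, on the bench; not to be disturbed. Origin: centre of its underside.
Not all that is in view belongs to the job. Of the things like the sensor, leave any that is purple or turquoise; of the rest the smaller one is meant.

How it is judged:
By the outcome, as a careful person would: the job done as asked, in the order asked, and still so for the second after the job is handed in, with the robot touching nothing.
It also fails if it takes over 72 s, if anything falls off the work surface, if the arm or the gripper's body presses on something with over 40 N, if the wrist force passes 120 N, or if a joint passes its speed limit or range.

## Robot

A 6-joint arm with a two-finger parallel gripper is mounted at the origin on the work surface. World frame = base frame: x ahead of the robot, y to its left, z up, the work surface at z = 0. Lengths are in m, angles in degrees, forces in N, time in s.
With the tool pointing down it reaches from about 0.375 to 0.9 m from the base axis. Payload 3.1 kg.
Tool frame: the origin (TCP) lies midway between the tips of the shut fingers; the grasp point (between the pads) lies 19 mm behind it; y points along the fingers, x is the direction in which the jaws open and shut, and the axes are right-handed (so a half turn about y gives the same grasp; the last joint's range is limited). The gripper opens to 87 mm and grips with 3 to 60 N. Pads are 19 mm wide; open, the fingers measure 117 mm over their backs; the gripper's body (75 mm by 190 mm) begins 51 mm behind the grasp point.
Start: joints at [-74.169, 30.224, 82.088, -0, 67.689, -10.227], TCP at [0.275, -0.561, 0.223] pointing down, gripper open.
Joint ranges: [-176.69, 176.69], [-43.24, 126.21], [12.49, 139.97], [-82, 262], [0, 151.66], [-163.58, 163.58]. Speed limits (degrees/s): [159.86, 159.86, 180, 180, 180, 180].

## Interface

Orientations are given as [roll, pitch, yaw] about the fixed x, y, z axes, in that order (R = Rz(yaw) Ry(pitch) Rx(roll)).
In Python, from rig import readout, viewer, order gives the robot as it stands.
- The arm moves only by the tool jog_arm, never from a script. Its argument "commands" is a list that holds one entry, the list of rows, each a list of 7 numbers: the turn, a rotation vector about the tool's x, y, z in units of 6 degrees (1.0 is 6 degrees), then the shift along the tool's x, y, z in units of 25 mm (1.0 is 25 mm), then the finger opening in mm, from 0 to 87. In form: [[[rx, ry, rz, tx, ty, tz, grip], ...]]. A call has 1 to 5 rows; each row is the pose to reach, as a shift and turn from the pose measured when the call began, along the tool's axes at that moment; what a row does not reach only later rows make up. A row lasts 1/10 s, in which the tool goes at most 50 mm and 8.59 degrees, less where a joint would pass 70% of its speed; a pose out of reach is approached as far as the arm can. A call with a gripper value outside its range is refused whole. The fingers move at their own pace and stop on an object; "force" is the grip in N (left out, the last holds). Time passes only in rows, so rows that repeat a pose let the fingers close. It gives the time, the measured TCP pose, the force and the opening at its end, in the units of the state.
- readout.observe(): the state, without advancing time (a new reading comes with each control period).
- viewer.grab_frame(name): name is "scene" or "top" or "wrist"; returns the picture (420x560x3 uint8, red, green, blue); there is no depth.
- viewer.camera_params(name): a dict with "fx", "fy", "cx", "cy" (pixels), "D" ([k1, k2, p1, p2, k3] as OpenCV has them; the pictures are not rectified), "T" (4x4, takes a point from camera to world coordinates); the wrist camera has in their place "T_tool_cam" (4x4, takes a point from camera to tool coordinates, whose origin is the TCP and whose axes are the tool frame's). Camera axes: x right, y down, z forward; pixel columns grow to the right and rows downward; lengths in m; the calibration is good to about 2 mm. A picture is of the moment at which its call begins: read the wrist's pose just before it. camera_params takes no time and is no camera call.
- order.finish_job(): hands the job in, once; it reports no verdict.
The state is a dict: "clock": time; "joints": joint angles; "joint_vel": joint speeds; "joint_efforts": joint torques, N m; "position": TCP position; "orientation": TCP orientation; "force": force on the tool from outside, world axes, zero at the start; "torque": the same for the moment, N m; "grip_width": finger opening in m.
Only numpy, scipy, OpenCV 4.12 (cv2) and the standard library are available. Lean on these libraries where they do the work, as an engineer would, in place of code of your own. Each camera call takes 0.05 s, during which the arm holds its last target.

## Working session

There is one attempt and no reset: what is moved stays moved. The work goes in short steps, Python scripts to look and compute and a tool call to move; the robot and the scene stay as the last step left them, time stands still between calls to the robot, and variables do not carry over. Pictures are saved under pics/ and viewed, and the job is handed in when it is done.

Besides the shell and the picture viewer there is one more tool, called after "Call:" by a JSON object that holds its "fn" and its "kwargs", one argument or row to a line. jog_arm: Moves the arm, as the interface text tells. Its arguments: {"type":"object","properties":{"commands":{"type":"array"},"force":{"type":"number"}},"required":["commands"]}

```bash
ls; mkdir -p pics
python3 - <<'E'
from rig import readout, viewer, order
import cv2,json
print(readout.observe())
for n in ("scene","top","wrist"):
    im=viewer.grab_frame(n); cv2.imwrite(f"pics/{n}0.png",im[:,:,::-1])
    p=viewer.camera_params(n); print(n,{k:(v.tolist() if hasattr(v,'tolist') else v) for k,v in p.items()})
E
```

```text
pics
{'clock': 0.0, 'joints': array([-7.41686923e+01,  3.02763901e+01,  8.21552259e+01,  8.65530335e-04,
        6.76877288e+01, -1.02260854e+01]), 'joint_vel': array([-0.04924848, -0.07619983,  0.0694908 ,  0.06022995, -0.00649584,
       -0.01500441]), 'joint_efforts': array([-7.70662245e-04, -4.40053654e+01, -1.76591706e+01,  6.31835335e-02,
        5.81997342e-02, -1.62989122e-04]), 'position': array([ 0.27438959, -0.56075554,  0.22160568]), 'orientation': array([-89.97802502,   0.11730697, -63.94291385]), 'force': array([-0.04161408,  0.07102522,  0.29018609]), 'torque': array([ 0.03881584, -0.03279197,  0.01497959]), 'grip_width': 0.08713864573420749}
scene {'fx': 455.58133530541966, 'fy': 455.58133530541966, 'cx': 280.99229890188207, 'cy': 211.93053212457735, 'D': [-0.026283787851820426, 0.0, 0.0, 0.0, 0.0], 'T': [[0.7427908843498291, 0.5274490604071999, -0.41238233570603, 1.0284658943696927], [0.6695181011404399, -0.587635207920324, 0.4543460956778845, -0.6315047982356565], [-0.0026859583203018224, -0.6135815765552286, -0.789626769138371, 1.0080096982253037], [0.0, 0.0, 0.0, 
[... 213 characters left out ...]
71034808536526, 0.48741353934565074], [-0.9998241941161011, 0.015727027127544663, 0.01020987158676382, -0.06415530796772878], [-0.011023479176408843, -0.05254621946387635, -0.998557648674778, 1.1600981381102098], [0.0, 0.0, 0.0, 1.0]]}
wrist {'fx': 321.16473906851036, 'fy': 321.16473906851036, 'cx': 279.6204223963033, 'cy': 212.5719340831739, 'D': [-0.06576472829605416, 0.0, 0.0, 0.0, 0.0], 'T_tool_cam': [[0.9999999986911001, 2.4127070422084244e-06, 5.110748797694021e-05, -0.0001902812105957219], [-4.8373374522587835e-05, -0.2808220102708692, 0.959759863823989, -0.16226755096415854], [1.666772689587888e-05, -0.9597598650400028, -0.280822009786591, 0.07580458143983228], [0.0, 0.0, 0.0, 1.0]]}
```

View pics/scene0.png

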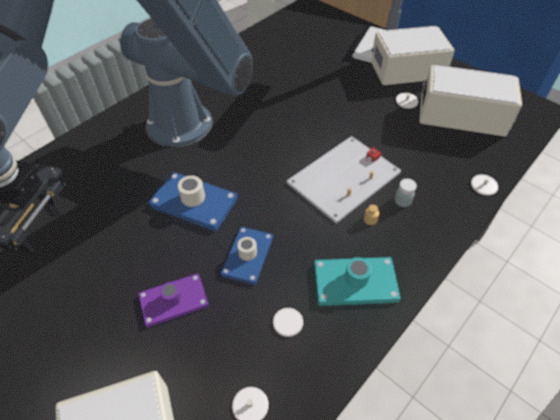

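View pics/top0.png

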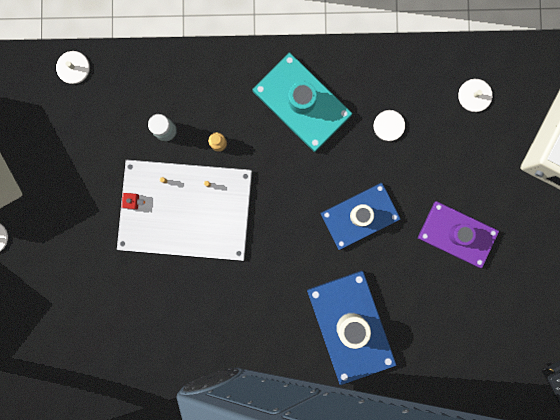

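View pics/wrist0.png

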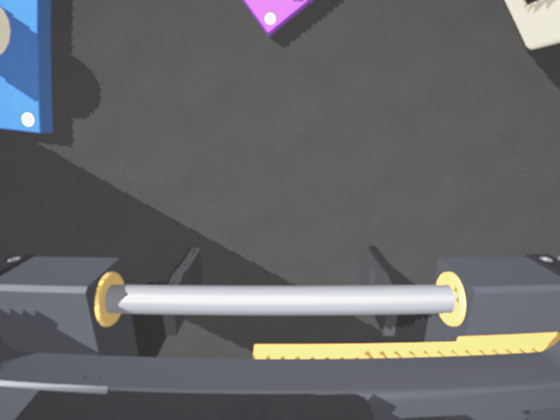

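Top view: candidates like the sensor are small blue (362,215), large blue (352,328), purple (458,235) and turquoise (302,100). The choice is the small blue at (362,215). The base is at (185,210), with the stop at (130,201), the dowels at (163,180) and (207,183), the jar at (161,127), the weight at (217,141) and the lid at (389,125).

```bash
cat > h.py <<'E'
import numpy as np, cv2
from rig import readout, viewer, order
from scipy.spatial.transform import Rotation as Ro
def pose():
    s=readout.observe(); T=np.eye(4); T[:3,:3]=Ro.from_euler('xyz',s['orientation'],degrees=True).as_matrix(); T[:3,3]=s['position']; return T,s
def cam(name,Tt=None):
    p=viewer.camera_params(name); K=np.array([[p['fx'],0,p['cx']],[0,p['fy'],p['cy']],[0,0,1.]])
    T=np.array(p['T']) if 'T' in p else Tt@np.array(p['T_tool_cam'])
    return K,np.array(p['D'],float),T
def onplane(px,z,c):
    K,D,T=c
    u=cv2.undistortPoints(np.array(px,float).reshape(-1,1,2),K,D).reshape(-1,2)
    d=np.c_[u,np.ones(len(u))]@T[:3,:3].T
    return T[:3,3]+d*((z-T[2,3])/d[:,2])[:,None]
def proj(P,c):
    K,D,T=c; Ti=np.linalg.inv(T)
    return cv2.projectPoints(np.array(P,float).reshape(-1,3),cv2.Rodrigues(Ti[:3,:3])[0],Ti[:3,3],K,D)[0].reshape(-1,2)
def rect(mask,z,c,seed=None):
    cs,_=cv2.findContours(mask.astype(np.uint8),cv2.RETR_EXTERNAL,cv2.CHAIN_APPROX_NONE)
    k=max(cs,key=cv2.contourArea) if seed is None else [q for q in cs if cv2.contourArea(q)>100 and cv2.pointPolygonTest(q,seed,False)>=0][0]
    q=cv2.approxPolyDP(cv2.convexHull(k),6,True).reshape(-1,2)
    P=onplane(k.reshape(-1,2),z,c)[:,:2]
    return k,cv2.minAreaRect((P*1000).astype(np.float32)),q,onplane(q,z,c)
E
python3 - <<'E'
from h import *
im=cv2.imread('pics/top0.png'); hsv=cv2.cvtColor(im,cv2.COLOR_BGR2HSV); c=cam('top')
H,S,V=[hsv[...,i] for i in range(3)]
blue=(H>100)&(H<120)&(S>130)&(V>80)
k,r,q,P=rect(blue,0.016,c,(345,225)); print('sensor',r,q.tolist(),P[:,:2].round(4).tolist())
white=(S<60)&(V>150)
k,r,q,P=rect(cv2.morphologyEx(white.astype(np.uint8),cv2.MORPH_CLOSE,np.ones((9,9))),0.012,c,(200,225)); print('base',r,q.tolist(),P[:,:2].round(4).tolist())
# housing
cream=(H>12)&(H<40)&(S>15)&(S<110)&(V>150)
m=np.zeros_like(cream);m[200:230,345:380]=cream[200:230,345:380]
ys,xs=np.where(m);print('cream',len(xs),xs.min(),xs.max(),ys.min(),ys.max(),onplane([[xs.min()+xs.max(),ys.min()+ys.max()]]*np.array(.5),0.056,c))
red=((H<8)|(H>172))&(S>150)&(V>80)
k,r,q,P=rect(red,0.036,c); print('red',r,q.tolist())
sc=cv2.resize(im[150:280,90:410],None,fx=2.5,fy=2.5,interpolation=cv2.INTER_CUBIC); cv2.imwrite('pics/crop0.png',sc)
E
```

```text
sensor ((535.3010864257812, -216.17352294921875), (90.5575180053711, 151.0950164794922), 25.676313400268555) [[381, 183], [399, 219], [338, 249], [321, 212]] [[0.6063, -0.2639], [0.5268, -0.3011], [0.4635, -0.1669], [0.5448, -0.1314]]
base ((555.5623168945312, 169.9390106201172), (280.1756286621094, 200.17007446289062), 84.3338851928711) [[126, 160], [250, 170], [243, 260], [117, 249]] [[0.667, 0.2977], [0.6402, 0.0232], [0.4425, 0.0408], [0.4707, 0.3173]]
cream 125 350 373 205 225 [[ 0.53509932 -0.21420223  0.056     ]]
red ((574.9778442382812, 281.72265625), (34.08163833618164, 32.66947555541992), 84.2590560913086) [[124, 193], [137, 194], [137, 208], [123, 207]]
```

View pics/crop0.png

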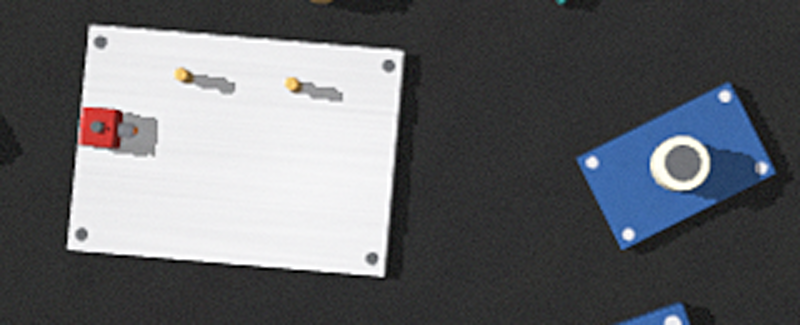

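The crop confirms it: small blue plate with cream housing at (680,162), 90.6 × 151 mm measured (90 × 150 expected). Base measures 280.2 × 200.2 mm, with x yaw at −5.67°. Both match the given sizes.

```bash
cat >> h.py <<'E'
BC=np.array([555.56,169.94])/1000; BY=-5.67
def b2w(x,y):
    a=np.radians(BY); return BC+np.array([x*np.cos(a)-y*np.sin(a),x*np.sin(a)+y*np.cos(a)])/1000
def w2b(x,y):
    a=np.radians(BY); d=(np.array([x,y])-BC)*1000; return np.array([d[0]*np.cos(a)+d[1]*np.sin(a),-d[0]*np.sin(a)+d[1]*np.cos(a)])
def need(x,y,z,yaw):
    T,s=pose(); R=Ro.from_euler('xyz',[-90,0,yaw],degrees=True).as_matrix()
    d=T[:3,:3].T@(np.array([x,y,z])-T[:3,3])/0.025
    r=Ro.from_matrix(T[:3,:3].T@R).as_rotvec(degrees=True)/6
    print(round(s['clock'],2),'need',r.round(2).tolist(),d.round(3).tolist(),'pos',s['position'].round(4),s['orientation'].round(2),'F',s['force'].round(2),'w',round(s['grip_width'],4))
def st():
    T,s=pose(); a=np.radians(BY); f=s['force']
    print(round(s['clock'],2),'base',w2b(*s['position'][:2]).round(2),'z',round(s['position'][2],4),s['orientation'].round(2),'Fb',round(f[0]*np.cos(a)+f[1]*np.sin(a),2),round(-f[0]*np.sin(a)+f[1]*np.cos(a),2),round(f[2],2),'T',s['torque'].round(3),'w',round(s['grip_width'],4))
E
python3 - <<'E'
from h import *
need(.5353,-.2155,.15,25.7)
c=cam('top'); im=cv2.imread('pics/top0.png')
for x,y in ((60,-48),(60,48)): print('dowel pred', proj([*b2w(x,y),0.040],c))
print('stop top pred x range', [proj([*b2w(9,y),0.036],c).tolist() for y in (93,104)])
E
```

```text
0.15 need [-0.01, -14.94, -0.01] [-7.824, 2.889, 15.442] pos [ 0.2744 -0.5609  0.2218] [-89.98   0.09 -63.94] F [-0.14 -0.27 -0.46] w 0.0867
dowel pred [[205.95798199 182.73488027]]
dowel pred [[161.65730261 179.07030835]]
stop top pred x range [[[139.1428627674577, 201.00602518259763]], [[134.08415537338922, 200.58440062219495]]]
```

Call:
{"fn": "jog_arm", "kwargs": {
  "commands": [
    [[0,-14.94,0,-7.82,2.5,15.44,87],[0,-14.94,0,-7.82,2.5,15.44,87],[0,-14.94,0,-7.82,2.5,15.44,87],[0,-14.94,0,-7.82,2.5,15.44,87],[0,-14.94,0,-7.82,2.5,15.44,87]]
  ]
}}

```text
clock: 0.65
position: [0.4242, -0.3622, 0.1862]
orientation: [-89.9, 0.0, -20.7]
force: [0.7, -0.2, 0.5]
grip_width: 0.087
```

```bash
python3 -c "
from h import *
need(.5353,-.2155,.15,25.7)"
```

```text
0.65 need [-0.01, -7.73, 0.0] [2.088, 1.456, 7.056] pos [ 0.4242 -0.3622  0.1862] [-8.994e+01  2.000e-02 -2.065e+01] F [ 0.72 -0.2   0.53] w 0.087
```

Call:
{"fn": "jog_arm", "kwargs": {
  "commands": [
    [[0,-7.73,0,2.09,1.46,7.06,87],[0,-7.73,0,2.09,1.46,7.06,87],[0,-7.73,0,2.09,1.46,7.06,87],[0,-7.73,0,2.09,1.46,7.06,87],[0,-7.73,0,2.09,1.46,7.06,87]]
  ]
}}

```text
clock: 1.15
position: [0.5369, -0.2104, 0.1485]
orientation: [-89.8, -0.0, 22.7]
force: [-1.2, -1.0, 0.4]
grip_width: 0.0871
```

Call:
{"fn": "jog_arm", "kwargs": {
  "commands": [
    [[0,-0.5,0,0,0,0,87]]
  ]
}}

```text
clock: 1.25
position: [0.5375, -0.2089, 0.1479]
orientation: [-89.7, 0.0, 26.1]
force: [0.0, 0.1, -0.4]
grip_width: 0.087
```

```bash
python3 -c "
from h import *
need(.5353,-.2155,.15,25.7)
T,s=pose(); im=viewer.grab_frame('wrist')[:,:,::-1]; cv2.imwrite('pics/w1.png',im)
need(.5353,-.2155,.15,25.7)
c=cam('wrist',T); print(proj([.5353,-.2155,.056],c))
"
```

```text
1.25 need [-0.04, 0.06, -0.0] [-0.194, -0.084, -0.198] pos [ 0.5375 -0.2089  0.1479] [-8.974e+01  1.000e-02  2.609e+01] F [ 0.    0.13 -0.45] w 0.087
1.3 need [-0.05, 0.06, -0.0] [-0.192, -0.091, -0.217] pos [ 0.5372 -0.2085  0.1477] [-89.67   0.    26.06] F [-0.54  0.36  0.57] w 0.0873
[[275.39740709 222.12672135]]
```

View pics/w1.png

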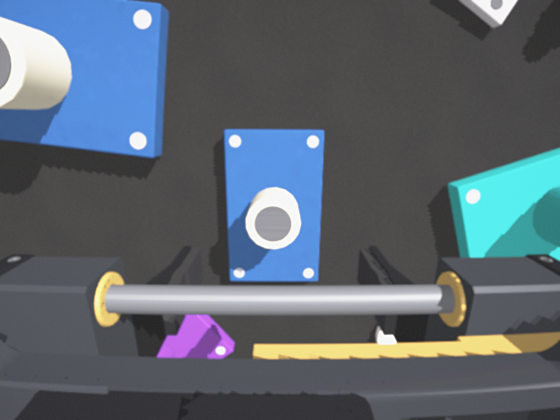

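Small blue plate with housing centred at (274,222), as predicted (275,222), between the fingers. Descend.

Call:
{"fn": "jog_arm", "kwargs": {
  "commands": [
    [[0,0.06,0,-0.19,1.5,-0.22,87],[0,0.06,0,-0.19,3,-0.22,87],[0,0.06,0,-0.19,4,-0.22,87],[0,0.06,0,-0.19,4.6,-0.22,87],[0,0.06,0,-0.19,4.6,-0.22,87]]
  ]
}}

```text
clock: 1.8
position: [0.5338, -0.2145, 0.0308]
orientation: [-89.5, 0.1, 25.6]
force: [-0.1, 0.8, -0.3]
grip_width: 0.0869
```

```bash
python3 -c "
from h import *
need(.5353,-.2155,.020,25.7)"
```

```text
1.8 need [-0.09, -0.01, -0.02] [0.039, 0.431, -0.069] pos [ 0.5338 -0.2145  0.0308] [-89.46   0.13  25.64] F [-0.12  0.75 -0.32] w 0.0869
```

Call:
{"fn": "jog_arm", "kwargs": {
  "commands": [
    [[-0.13,0,-0.03,0.04,0.25,-0.07,87],[-0.13,0,-0.03,0.04,0.42,-0.07,87],[-0.13,0,-0.03,0.04,0.42,-0.07,87]]
  ]
}}

```text
clock: 2.1
position: [0.5355, -0.2156, 0.0206]
orientation: [-90.3, -0.1, 25.6]
force: [0.2, -0.4, -0.8]
grip_width: 0.087
```

```bash
python3 -c "
from h import *
need(.5353,-.2155,.020,25.7)"
```

```text
2.1 need [0.05, -0.01, 0.01] [-0.006, 0.025, 0.007] pos [ 0.5355 -0.2156  0.0206] [-9.028e+01 -7.000e-02  2.564e+01] F [ 0.25 -0.36 -0.83] w 0.087
```

Call:
{"fn": "jog_arm", "kwargs": {
  "commands": [
    [[0.04,0,0.01,0,0.02,0,60],[0.04,0,0.01,0,0.02,0,50],[0.04,0,0.01,0,0.02,0,40],[0.04,0,0.01,0,0.02,0,40],[0.04,0,0.01,0,0.02,0,40]]
  ],
  "force": 20
}}

```text
clock: 2.6
position: [0.5356, -0.2156, 0.0203]
orientation: [-90.0, -0.0, 25.6]
force: [-2.0, -0.7, -0.2]
grip_width: 0.0551
```

```bash
python3 -c "
from h import *
need(.5353,-.2155,.020,25.7);st()"
```

```text
2.6 need [0.01, -0.01, 0.0] [-0.008, 0.011, 0.008] pos [ 0.5356 -0.2156  0.0203] [-9.005e+01 -1.000e-02  2.565e+01] F [-1.96 -0.72 -0.16] w 0.0551
2.6 base [  18.18 -385.63] z 0.0203 [-9.005e+01 -1.000e-02  2.565e+01] Fb -1.88 -0.91 -0.16 T [ 0.038 -0.087  0.021] w 0.0551
```

Call:
{"fn": "jog_arm", "kwargs": {
  "commands": [
    [[0,0,0,0,0,0,40],[0,0,0,0,0,0,40],[0,0,0,0,0,0,40]]
  ]
}}

```text
clock: 2.9
position: [0.5353, -0.2156, 0.0203]
orientation: [-90.0, 0.0, 25.7]
force: [-2.1, 0.3, 0.6]
grip_width: 0.0454
```

```bash
python3 -c "
from h import *
need(.5353,-.2155,.020,25.7);st()"
```

```text
2.9 need [0.0, -0.01, -0.0] [0.001, 0.011, 0.002] pos [ 0.5353 -0.2156  0.0203] [-9.003e+01  1.000e-02  2.566e+01] F [-2.06  0.26  0.64] w 0.0454
2.9 base [  17.93 -385.61] z 0.0203 [-9.003e+01  1.000e-02  2.566e+01] Fb -2.07 0.06 0.64 T [-0.033  0.064  0.061] w 0.0454
```

Call:
{"fn": "jog_arm", "kwargs": {
  "commands": [
    [[0,0,0,0,-0.5,0,40],[0,0,0,0,-1.5,0,40],[0,0,0,0,-3,0,40],[0,0,0,0,-4,0,40],[0,0,0,0,-4,0,40]]
  ]
}}

```text
clock: 3.4
position: [0.5376, -0.2168, 0.124]
orientation: [-90.4, -0.2, 25.7]
force: [1.3, -1.0, -4.1]
grip_width: 0.0455
```

```bash
python3 -c "
from h import *
p=b2w(-8,-12);print(p);need(*p,.12,-5.67);st()
cv2.imwrite('pics/t2.png',viewer.grab_frame('top')[:,:,::-1]);cv2.imwrite('pics/s2.png',viewer.grab_frame('scene')[:,:,::-1])"
```

```text
[0.54641356 0.1587891 ]
3.4 need [0.06, 5.22, 0.06] [6.82, 0.091, 13.389] pos [ 0.5376 -0.2168  0.124 ] [-90.43  -0.24  25.66] F [ 1.29 -0.97 -4.15] w 0.0455
3.4 base [  20.36 -386.57] z 0.124 [-90.43  -0.24  25.66] Fb 1.38 -0.84 -4.15 T [-0.026 -0.192  0.004] w 0.0455
```

View pics/s2.png

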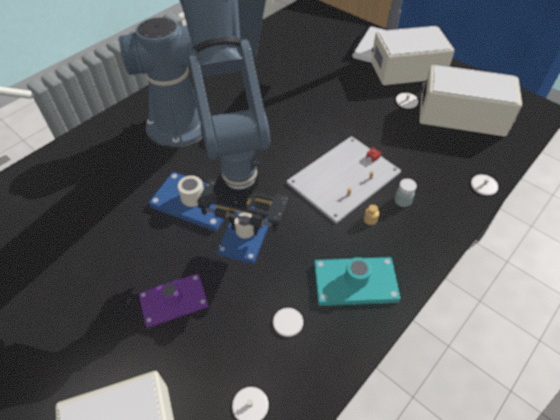

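Sensor lifted at (243,238) in the fingers (weight ≈ 4–5 N); nothing else disturbed. Carry it to the base.

Call:
{"fn": "jog_arm", "kwargs": {
  "commands": [
    [[0,1,0,1.0,-0.3,2,40],[0,2,0,2.5,-0.3,5,40],[0,3,0,4,-0.3,8,40],[0,4,0,5.3,-0.3,10.5,40],[0,5,0,6.5,-0.3,12.8,40]]
  ]
}}

```text
clock: 4.0
position: [0.5378, 0.036, 0.1253]
orientation: [-90.0, 0.3, -4.6]
force: [1.5, 0.3, -3.9]
grip_width: 0.0455
```

```bash
python3 -c "
from h import *
p=b2w(-8,-12);need(*p,.12,-5.67);st()"
```

```text
4.0 need [0.0, 0.17, -0.05] [-0.053, 0.212, 4.922] pos [0.5378 0.036  0.1253] [-90.     0.28  -4.64] F [ 1.5   0.29 -3.95] w 0.0455
4.0 base [  -4.45 -135.  ] z 0.1253 [-90.     0.28  -4.64] Fb 1.47 0.43 -3.95 T [-0.004 -0.197 -0.051] w 0.0455
```

Call:
{"fn": "jog_arm", "kwargs": {
  "commands": [
    [[0,0.17,-0.05,0,0,1.8,40],[0,0.17,-0.05,-0.05,0,3.5,40],[0,0.17,-0.05,-0.05,0,4.5,40],[0,0.17,-0.05,-0.05,0,4.9,40],[0,0.17,-0.05,-0.05,0,4.9,40]]
  ]
}}

```text
clock: 4.5
position: [0.5451, 0.1592, 0.1235]
orientation: [-90.0, 0.2, -5.5]
force: [-0.5, -0.0, -3.8]
grip_width: 0.0458
```

```bash
python3 -c "
from h import *
p=b2w(-8,-12);need(*p,.05,-5.67);st()
T,s=pose(); im=viewer.grab_frame('wrist')[:,:,::-1]; cv2.imwrite('pics/w3.png',im)
import pickle;pickle.dump(T,open('T3.pkl','wb'))
cv2.imwrite('pics/t3.png',viewer.grab_frame('top')[:,:,::-1]);
cv2.imwrite('pics/s3.png',viewer.grab_frame('scene')[:,:,::-1])"
```

```text
4.5 need [0.01, 0.03, -0.03] [0.064, 2.94, -0.011] pos [0.5451 0.1592 0.1235] [-90.05   0.18  -5.51] F [-0.55 -0.   -3.84] w 0.0458
4.5 base [ -9.36 -11.68] z 0.1235 [-90.05   0.18  -5.51] Fb -0.55 -0.06 -3.84 T [-0.035 -0.048 -0.003] w 0.0458
```

View pics/w3.png

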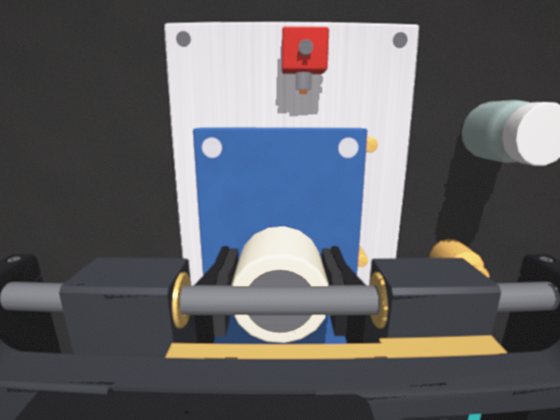

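View pics/s3.png

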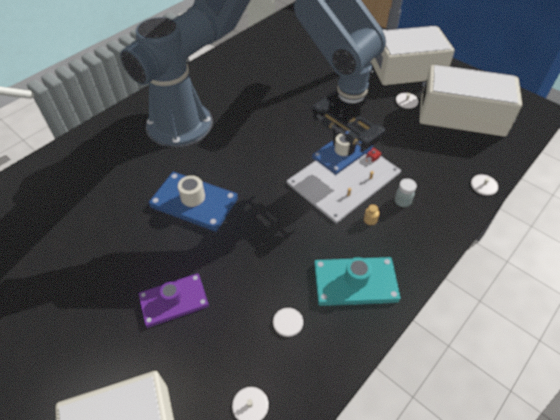

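Wrist view: stop's front edge at about row 72, nose tip at about (304,88), pin tip at about (304,95), left dowel at (371,145), base's far corners at (166,24) and (418,26), plate's far corners at (195,129) and (366,128).

Run:
```python
from h import *
import pickle
T=pickle.load(open('T3.pkl','rb')); c=cam('wrist',T); im=cv2.imread('pics/w3.png')
def b(px,z): return [w2b(*p[:2]).round(1).tolist() for p in onplane(px,z,c)]
print('base far corners',b([[166,24],[418,26]],.012))
print('plate far corners (z top=underside+16)',b([[195,129],[366,128]],.0203*0+T[2,3]-.0203+.016))
print('stop top edge',b([[282,70],[328,70]],.036),'nose tip',b([[304,88]],.020),'pin',b([[304,95]],.020))
cv2.imwrite('pics/w3c.png',cv2.resize(im[10:180,240:430],None,fx=4,fy=3.5,interpolation=cv2.INTER_CUBIC)[:600,:800])
```

```text
base far corners [[-99.9, 137.7], [97.0, 137.3]]
plate far corners (z top=underside+16) [[-53.8, 60.2], [32.8, 60.9]]
stop top edge [[-9.4, 99.5], [24.0, 99.8]] nose tip [[7.9, 88.6]] pin [[8.0, 83.3]]
```

View pics/w3c.png

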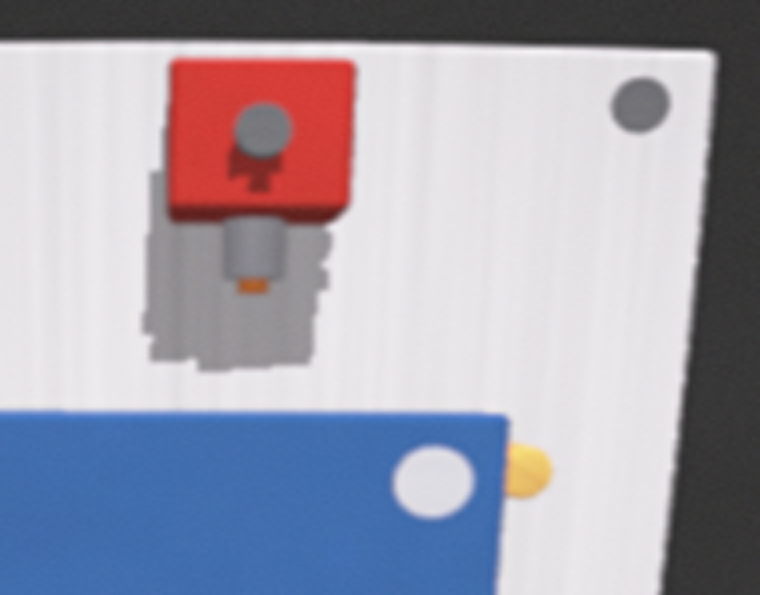

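Gaps: about 19 mm to the dowels, about 26 mm to the nose; the plate end extends ~15 mm past the left dowel. Lower over this spot.

Call:
{"fn": "jog_arm", "kwargs": {
  "commands": [
    [[0.01,0.08,-0.03,0.05,1,0,40],[0.01,0.08,-0.03,0.05,2,0,40],[0.01,0.08,-0.03,0.05,2.8,0,40],[0.01,0.08,-0.03,0.05,3.2,0,40],[0.01,0.08,-0.03,0.05,3.3,0,40]]
  ]
}}

```text
clock: 5.15
position: [0.5464, 0.1553, 0.0408]
orientation: [-90.0, 0.1, -6.3]
force: [-0.3, -0.1, -3.9]
grip_width: 0.0458
```

```bash
python3 -c "
from h import *
p=b2w(-8,-12);need(*p,.0323,-6.0);st()"
```

```text
5.15 need [0.01, -0.05, -0.01] [-0.014, 0.339, 0.14] pos [0.5464 0.1553 0.0408] [-9.003e+01  6.000e-02 -6.310e+00] F [-0.29 -0.14 -3.86] w 0.0458
5.15 base [ -7.68 -15.5 ] z 0.0408 [-9.003e+01  6.000e-02 -6.310e+00] Fb -0.27 -0.17 -3.86 T [ 0.004 -0.053  0.042] w 0.0458
```

Call:
{"fn": "jog_arm", "kwargs": {
  "commands": [
    [[0.01,-0.05,-0.01,0,0.1,0.14,40],[0.01,-0.05,-0.01,0,0.2,0.14,40],[0.01,-0.05,-0.01,0,0.26,0.14,40],[0.01,-0.05,-0.01,0,0.28,0.14,40]]
  ]
}}

```text
clock: 5.55
position: [0.5471, 0.1589, 0.0342]
orientation: [-90.0, -0.1, -6.0]
force: [0.0, -0.7, -4.4]
grip_width: 0.0455
```

```bash
python3 -c "
from h import *
p=b2w(-8,-12);need(*p,.0323,-6.0);st()"
```

```text
5.55 need [-0.01, 0.0, 0.01] [-0.025, 0.077, -0.006] pos [0.5471 0.1589 0.0342] [-8.997e+01 -5.000e-02 -5.990e+00] F [ 0.03 -0.68 -4.44] w 0.0455
5.55 base [ -7.37 -11.86] z 0.0342 [-8.997e+01 -5.000e-02 -5.990e+00] Fb 0.1 -0.67 -4.44 T [-0.001 -0.084  0.024] w 0.0455
```

Call:
{"fn": "jog_arm", "kwargs": {
  "commands": [
    [[0,0,0,0,0.02,0,40],[0,0,0,0,0.04,0,40],[0,0,0,0,0.05,0,40]]
  ]
}}

```text
clock: 5.85
position: [0.5472, 0.1589, 0.0331]
orientation: [-90.0, -0.1, -6.0]
force: [-0.4, 0.4, -4.7]
grip_width: 0.0453
```

Call:
{"fn": "jog_arm", "kwargs": {
  "commands": [
    [[0,0,0,0,0.02,0,40],[0,0,0,0,0.02,0,40]]
  ]
}}

```text
clock: 6.05
position: [0.5472, 0.159, 0.0327]
orientation: [-90.0, -0.1, -6.0]
force: [-0.9, -0.3, -4.0]
grip_width: 0.0456
```

```bash
python3 -c "
from h import *
p=b2w(-8,-12);need(*p,.0323,-6.0);st()"
```

```text
6.05 need [-0.01, 0.0, 0.01] [-0.03, 0.016, -0.01] pos [0.5472 0.159  0.0327] [-8.996e+01 -7.000e-02 -5.990e+00] F [-0.85 -0.3  -3.98] w 0.0456
6.05 base [ -7.26 -11.74] z 0.0327 [-8.996e+01 -7.000e-02 -5.990e+00] Fb -0.82 -0.38 -3.98 T [ 0.026 -0.024  0.01 ] w 0.0456
```

Call:
{"fn": "jog_arm", "kwargs": {
  "commands": [
    [[0,0,0,0,0.02,0,40],[0,0,0,0,0.02,0,40]]
  ]
}}

```text
clock: 6.25
position: [0.5473, 0.159, 0.0323]
orientation: [-90.0, -0.1, -6.0]
force: [-0.3, -0.2, -2.3]
grip_width: 0.0453
```

Call:
{"fn": "jog_arm", "kwargs": {
  "commands": [
    [[0,0,0,0,0.02,0,40],[0,0,0,0,0.02,0,40]]
  ]
}}

```text
clock: 6.45
position: [0.5473, 0.1589, 0.0323]
orientation: [-90.0, -0.1, -6.0]
force: [-1.2, -0.3, 1.6]
grip_width: 0.0452
```

```bash
python3 -c "
from h import *
st()"
```

```text
6.45 base [ -7.14 -11.77] z 0.0323 [-89.96  -0.09  -5.99] Fb -1.16 -0.37 1.62 T [0.026 0.197 0.001] w 0.0452
```

Touchdown at TCP z 0.0323, as computed. Ease the grip so that the plate can settle flat, then slide toward the dowels.

Call:
{"fn": "jog_arm", "kwargs": {
  "commands": [
    [[0,0,0,0,-0.01,0,40],[0,0,0,0,-0.01,0,40]]
  ],
  "force": 5
}}

```text
clock: 6.65
position: [0.5474, 0.159, 0.0323]
orientation: [-90.0, -0.1, -6.0]
force: [-0.4, 0.1, -2.2]
grip_width: 0.0455
```

Call:
{"fn": "jog_arm", "kwargs": {
  "commands": [
    [[0,0,0,0.05,0,0,40],[0,0,0,0.15,0,0,40],[0,0,0,0.27,0,0,40],[0,0,0,0.37,0,0,40],[0,0,0,0.4,0,0,40]]
  ]
}}

```text
clock: 7.15
position: [0.5579, 0.1579, 0.0323]
orientation: [-89.9, -0.1, -6.0]
force: [-1.1, 2.1, -0.9]
grip_width: 0.0458
```

```bash
python3 -c "
from h import *
st()
T,s=pose(); im=viewer.grab_frame('wrist')[:,:,::-1]; cv2.imwrite('pics/w4.png',im)
import pickle;pickle.dump(T,open('T4.pkl','wb'))"
```

```text
7.15 base [  3.48 -11.76] z 0.0323 [-89.95  -0.13  -6.  ] Fb -1.29 1.99 -0.93 T [0.046 0.122 0.012] w 0.0458
```

View pics/w4.png

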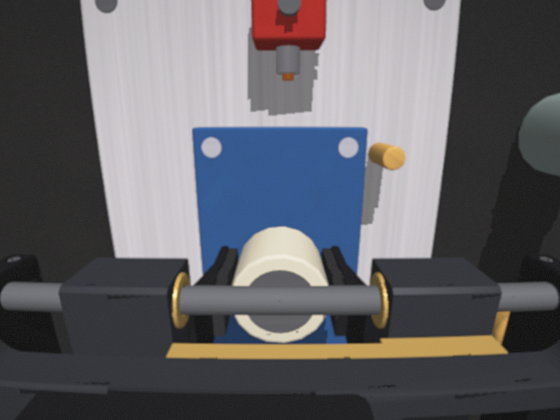

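Call:
{"fn": "jog_arm", "kwargs": {
  "commands": [
    [[0,0,0,0.03,0,0,40],[0,0,0,0.06,0,0,40],[0,0,0,0.08,0,0,40]]
  ]
}}

```text
clock: 7.5
position: [0.5598, 0.1577, 0.0323]
orientation: [-89.9, -0.1, -6.0]
force: [-0.4, -0.2, -2.4]
grip_width: 0.0457
```

```bash
python3 -c "
from h import *
st()
import pickle;c=cam('wrist',pickle.load(open('T4.pkl','rb')))
print([w2b(*p[:2]).round(1) for p in onplane([[364.5,165],[364,172],[196,140],[366,129],[194.5,129]],.028,c)])
for X in(-1.5,0):
  print(proj([*b2w(54+X,45.5),.028],c),proj([*b2w(54+X,45.5),.012],c))"
```

```text
7.5 base [  5.41 -11.8 ] z 0.0323 [-89.95  -0.12  -6.  ] Fb -0.39 -0.25 -2.38 T [ 0.05   0.08  -0.039] w 0.0457
[array([46.8, 41.7]), array([46.7, 38. ]), array([-40.1,  55. ]), array([46.4, 60. ]), array([-40.5,  60.5])]
[[375.87385429 157.66344434]] [[367.67090912 154.3740579 ]]
[[378.72398027 157.66593903]] [[370.28657958 154.37578941]]
```

Call:
{"fn": "jog_arm", "kwargs": {
  "commands": [
    [[0,0,0,0.03,0,0,40],[0,0,0,0.06,0,0,40],[0,0,0,0.09,0,0,40]]
  ]
}}

```text
clock: 7.8
position: [0.562, 0.1574, 0.0323]
orientation: [-89.9, -0.1, -6.0]
force: [-1.3, 0.2, -2.1]
grip_width: 0.0458
```

Call:
{"fn": "jog_arm", "kwargs": {
  "commands": [
    [[0,0,0,0.02,0,0,40],[0,0,0,0.03,0,0,40],[0,0,0,0.03,0,0,40]]
  ]
}}

```text
clock: 8.1
position: [0.5623, 0.1574, 0.0323]
orientation: [-90.0, -0.1, -6.0]
force: [-2.6, -0.1, -0.3]
grip_width: 0.0456
```

```bash
python3 -c "
from h import *
st()"
```

```text
8.1 base [  7.99 -11.85] z 0.0323 [-8.996e+01 -7.000e-02 -5.990e+00] Fb -2.6 -0.32 -0.29 T [0.083 0.287 0.009] w 0.0456
```

Call:
{"fn": "jog_arm", "kwargs": {
  "commands": [
    [[0,0,0,0.02,0,0,40],[0,0,0,0.02,0,0,40]]
  ]
}}

```text
clock: 8.3
position: [0.5624, 0.1573, 0.0323]
orientation: [-90.0, -0.0, -6.0]
force: [-3.6, 0.0, -0.1]
grip_width: 0.0455
```

```bash
python3 -c "
from h import *
st()"
```

```text
8.3 base [  8.03 -11.9 ] z 0.0323 [-8.997e+01 -2.000e-02 -5.970e+00] Fb -3.56 -0.35 -0.13 T [0.05  0.288 0.091] w 0.0455
```

Call:
{"fn": "jog_arm", "kwargs": {
  "commands": [
    [[0,0,0,0.02,0,0,40],[0,0,0,0.02,0,0,40]]
  ]
}}

```text
clock: 8.5
position: [0.5625, 0.1572, 0.0323]
orientation: [-90.0, 0.0, -6.0]
force: [-2.8, 0.1, 0.6]
grip_width: 0.0457
```

```bash
python3 -c "
from h import *
st()"
```

```text
8.5 base [  8.13 -11.98] z 0.0323 [-8.999e+01  3.000e-02 -5.960e+00] Fb -2.84 -0.21 0.56 T [0.01  0.396 0.059] w 0.0457
```

Call:
{"fn": "jog_arm", "kwargs": {
  "commands": [
    [[0,0,0,0.03,0,0,40],[0,0,0,0.04,0,0,40],[0,0,0,0.04,0,0,40]]
  ]
}}

```text
clock: 8.8
position: [0.5626, 0.1571, 0.0322]
orientation: [-90.0, 0.1, -6.0]
force: [-4.9, -0.5, 2.0]
grip_width: 0.0456
```

```bash
python3 -c "
from h import *
st()
T,s=pose(); im=viewer.grab_frame('wrist')[:,:,::-1]; cv2.imwrite('pics/w5.png',im)
cv2.imwrite('pics/w5c.png',cv2.resize(im[110:240,330:430],None,fx=5,fy=4.5))
im=viewer.grab_frame('top')[:,:,::-1]; cv2.imwrite('pics/t5.png',cv2.resize(im[130:280,90:290],None,fx=4,fy=4))
"
```

```text
8.8 base [  8.24 -12.12] z 0.0322 [-90.     0.14  -5.97] Fb -4.8 -1.0 2.05 T [-0.087  0.713  0.03 ] w 0.0456
```

View pics/w5.png

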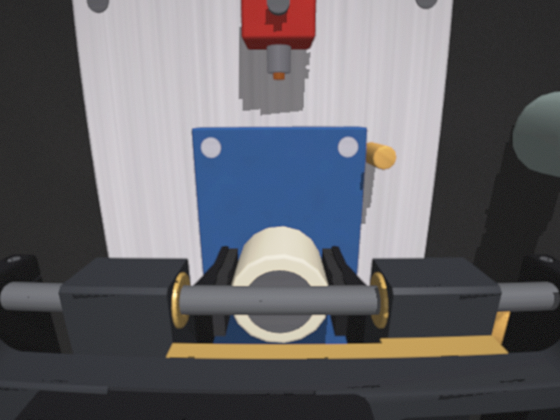

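View pics/t5.png

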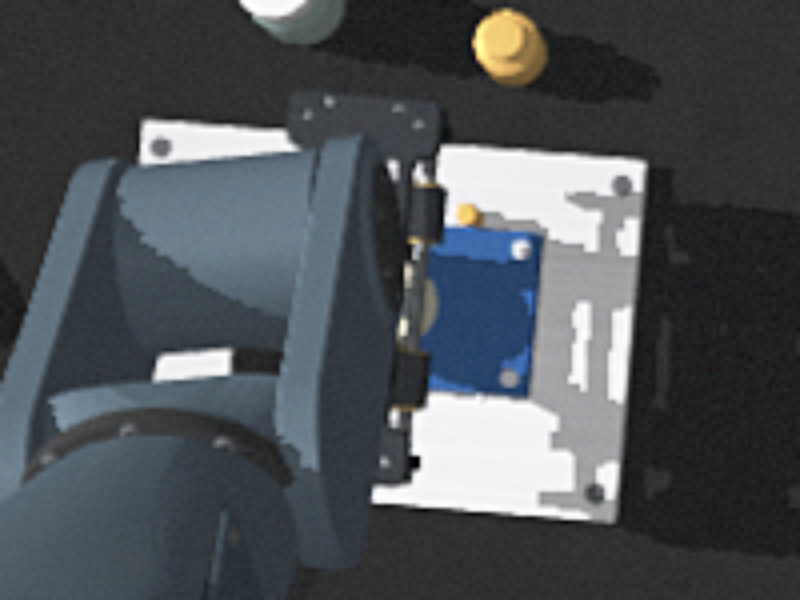

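Wrist view: plate's right edge (366,150) abuts the left dowel (368–395,155). Top view: the right dowel (468,214) is close to the plate edge too. Press a bit more to confirm both.

Call:
{"fn": "jog_arm", "kwargs": {
  "commands": [
    [[0,0,-0.02,0.04,0,0,40],[0,0,-0.02,0.06,0,0,40],[0,0,-0.02,0.06,0,0,40]]
  ]
}}

```text
clock: 9.2
position: [0.5626, 0.157, 0.0321]
orientation: [-90.0, 0.2, -6.0]
force: [-6.8, 0.7, 4.0]
grip_width: 0.0461
```

```bash
python3 -c "
from h import *
st()"
```

```text
9.2 base [  8.3  -12.17] z 0.0321 [-90.02   0.19  -5.98] Fb -6.84 0.02 4.01 T [0.108 0.971 0.013] w 0.0461
```

Call:
{"fn": "jog_arm", "kwargs": {
  "commands": [
    [[0,0,-0.02,0.05,0,0,40],[0,0,-0.02,0.06,0,0,40],[0,0,-0.02,0.06,0,0,40]]
  ]
}}

```text
clock: 9.5
position: [0.5626, 0.157, 0.0321]
orientation: [-90.0, 0.3, -6.0]
force: [-5.6, -0.4, 4.1]
grip_width: 0.0461
```

```bash
python3 -c "
from h import *
st()"
```

```text
9.5 base [  8.26 -12.18] z 0.0321 [-90.03   0.25  -6.  ] Fb -5.53 -0.99 4.15 T [0.031 0.919 0.07 ] w 0.0461
```

Call:
{"fn": "jog_arm", "kwargs": {
  "commands": [
    [[0,0,-0.04,0.04,-0.03,0,49],[0,0,-0.04,0.04,-0.03,0,49],[0,0,-0.04,0.04,-0.03,0,49]]
  ]
}}

```text
clock: 9.8
position: [0.5641, 0.1569, 0.0327]
orientation: [-90.0, -0.0, -6.0]
force: [-2.7, -0.6, -1.7]
grip_width: 0.0488
```

```bash
python3 -c "
from h import *
st()"
```

```text
9.8 base [  9.75 -12.18] z 0.0327 [-9.002e+01 -4.000e-02 -6.000e+00] Fb -2.64 -0.85 -1.67 T [-0.058  0.306  0.026] w 0.0488
```

Call:
{"fn": "jog_arm", "kwargs": {
  "commands": [
    [[0,0,-0.01,0.04,0,0,49],[0,0,-0.01,0.06,0,0,49],[0,0,-0.01,0.06,0,0,49]]
  ]
}}

```text
clock: 10.1
position: [0.5642, 0.1568, 0.0325]
orientation: [-90.0, 0.1, -6.0]
force: [-4.8, 0.4, 0.6]
grip_width: 0.0488
```

```bash
python3 -c "
from h import *
st()"
```

```text
10.1 base [  9.9  -12.21] z 0.0325 [-9.004e+01  8.000e-02 -6.020e+00] Fb -4.86 -0.05 0.59 T [ 0.033  0.858 -0.012] w 0.0488
```

Call:
{"fn": "jog_arm", "kwargs": {
  "commands": [
    [[0,0,-0.01,0.06,0,0,49],[0,0,-0.01,0.07,0,0,49],[0,0,-0.01,0.07,0,0,49]]
  ]
}}

```text
clock: 10.4
position: [0.5642, 0.1568, 0.0324]
orientation: [-90.1, 0.2, -6.0]
force: [-5.7, 0.9, 2.3]
grip_width: 0.0494
```

```bash
python3 -c "
from h import *
st()"
```

```text
10.4 base [  9.87 -12.19] z 0.0324 [-90.05   0.24  -6.03] Fb -5.78 0.38 2.32 T [ 0.153  0.971 -0.008] w 0.0494
```

Call:
{"fn": "jog_arm", "kwargs": {
  "commands": [
    [[0,0,-0.03,0.07,-0.01,0,49],[0,0,-0.03,0.09,-0.01,0,49],[0,0,-0.03,0.09,-0.01,0,49]]
  ]
}}

```text
clock: 10.7
position: [0.5642, 0.1568, 0.0324]
orientation: [-90.1, 0.3, -6.1]
force: [-6.8, 0.9, 0.9]
grip_width: 0.0491
```

```bash
python3 -c "
from h import *
st()
im=viewer.grab_frame('wrist')[:,:,::-1]; cv2.imwrite('pics/w6.png',im)
cv2.imwrite('pics/w6c.png',cv2.resize(im[100:240,330:430],None,fx=6,fy=4.2,interpolation=cv2.INTER_CUBIC))
"
```

```text
10.7 base [  9.9  -12.22] z 0.0324 [-90.07   0.33  -6.05] Fb -6.87 0.21 0.91 T [0.11  0.98  0.006] w 0.0491
```

View pics/w6c.png

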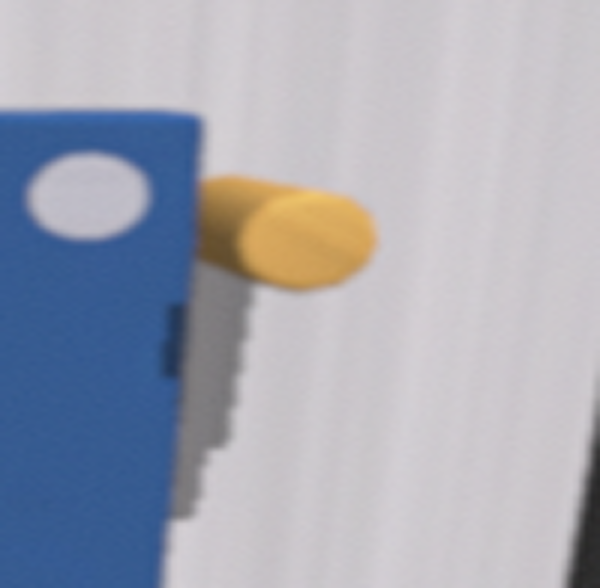

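Plate edge flush on the left dowel with 7 N through the middle and Tz ≈ 0, so both dowels carry load. Regrip firmly while backing the tool to the grip-centred pose, keeping a light x preload.

Call:
{"fn": "jog_arm", "kwargs": {
  "commands": [
    [[0,0,-0.03,0.03,-0.01,0,47],[0,0,-0.03,0,-0.01,0,45],[0,0,-0.03,-0.02,-0.01,0,43],[0,0,-0.03,-0.02,-0.01,0,40]]
  ],
  "force": 20
}}

```text
clock: 11.15
position: [0.5626, 0.157, 0.0324]
orientation: [-90.1, 0.3, -6.1]
force: [-5.6, 0.8, 0.1]
grip_width: 0.0454
```

```bash
python3 -c "
from h import *
st()"
```

```text
11.15 base [  8.27 -12.23] z 0.0324 [-90.08   0.29  -6.06] Fb -5.62 0.29 0.08 T [ 0.162  0.888 -0.022] w 0.0454
```

Call:
{"fn": "jog_arm", "kwargs": {
  "commands": [
    [[0,-0.02,-0.03,0.04,-0.01,0.08,40],[0,-0.02,-0.03,0.04,-0.01,0.16,40],[0,-0.02,-0.03,0.04,-0.01,0.24,40],[0,-0.02,-0.03,0.04,-0.01,0.32,40],[0,-0.02,-0.03,0.04,-0.01,0.36,40]]
  ]
}}

```text
clock: 11.65
position: [0.5634, 0.1652, 0.0324]
orientation: [-90.2, 0.3, -5.9]
force: [-5.7, -3.0, 1.5]
grip_width: 0.0453
```

```bash
python3 -c "
from h import *
st()"
```

```text
11.65 base [ 8.27 -3.94] z 0.0324 [-90.16   0.27  -5.95] Fb -5.37 -3.5 1.51 T [-0.408  0.861 -0.094] w 0.0453
```

Call:
{"fn": "jog_arm", "kwargs": {
  "commands": [
    [[0.03,-0.02,-0.03,0.04,-0.01,0.1,40],[0.03,-0.02,-0.03,0.04,-0.01,0.18,40],[0.03,-0.02,-0.03,0.04,-0.01,0.26,40],[0.03,-0.02,-0.03,0.04,-0.01,0.34,40],[0.03,-0.02,-0.03,0.04,-0.01,0.4,40]]
  ]
}}

```text
clock: 12.15
position: [0.5643, 0.1743, 0.0324]
orientation: [-90.0, 0.2, -5.9]
force: [-4.3, -2.5, 0.0]
grip_width: 0.0456
```

```bash
python3 -c "
from h import *
st()
im=viewer.grab_frame('wrist')[:,:,::-1]; cv2.imwrite('pics/w7.png',im)
cv2.imwrite('pics/w7c.png',cv2.resize(im[0:180,200:430],None,fx=3.3,fy=3.3,interpolation=cv2.INTER_CUBIC))
"
```

```text
12.15 base [8.26 5.25] z 0.0324 [-90.05   0.25  -5.88] Fb -4.04 -2.93 0.04 T [-0.491  0.923 -0.208] w 0.0456
```

View pics/w7c.png

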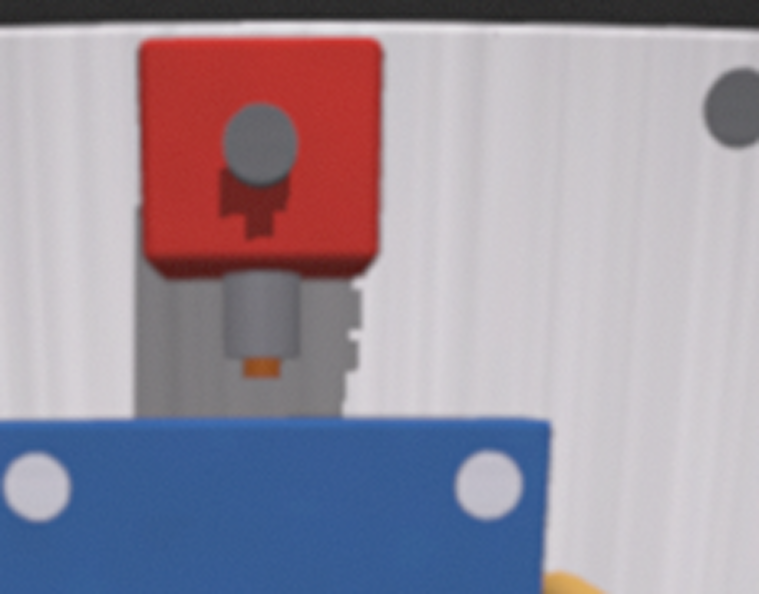

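Call:
{"fn": "jog_arm", "kwargs": {
  "commands": [
    [[0.03,0.02,-0.03,0.04,-0.01,0.08,40],[0.03,0.02,-0.03,0.04,-0.01,0.14,40],[0.03,0.02,-0.03,0.04,-0.01,0.19,40],[0.03,0.02,-0.03,0.04,-0.01,0.22,40]]
  ]
}}

```text
clock: 12.6
position: [0.5648, 0.1793, 0.0324]
orientation: [-89.9, 0.2, -6.0]
force: [-5.8, -2.9, 0.3]
grip_width: 0.0456
```

```bash
python3 -c "
from h import *
st()
im=viewer.grab_frame('wrist')[:,:,::-1]
cv2.imwrite('pics/w8c.png',cv2.resize(im[40:160,200:380],None,fx=4.4,fy=4.4,interpolation=cv2.INTER_CUBIC))
"
```

```text
12.6 base [ 8.28 10.2 ] z 0.0324 [-89.93   0.22  -6.01] Fb -5.47 -3.44 0.29 T [-0.427  0.904 -0.11 ] w 0.0456
```

View pics/w8c.png

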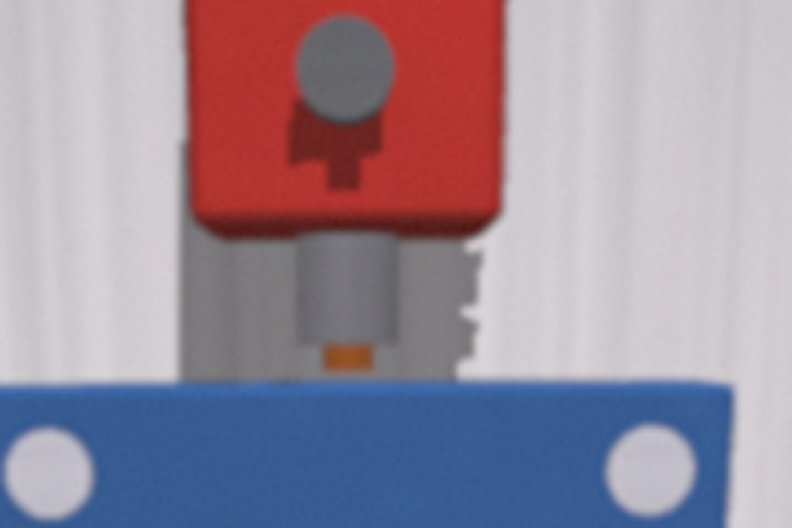

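Call:
{"fn": "jog_arm", "kwargs": {
  "commands": [
    [[0.01,0.02,-0.03,0.04,-0.01,0.05,40],[0.01,0.02,-0.03,0.04,-0.01,0.09,40],[0.01,0.02,-0.03,0.04,-0.01,0.12,40]]
  ]
}}

```text
clock: 12.95
position: [0.565, 0.1815, 0.0324]
orientation: [-90.0, 0.2, -6.1]
force: [-4.3, -2.1, 0.1]
grip_width: 0.0453
```

Call:
{"fn": "jog_arm", "kwargs": {
  "commands": [
    [[0.01,0.01,-0.03,0.04,-0.01,0.03,40],[0.01,0.01,-0.03,0.04,-0.01,0.05,40],[0.01,0.01,-0.03,0.04,-0.01,0.05,40]]
  ]
}}

```text
clock: 13.25
position: [0.5651, 0.182, 0.0324]
orientation: [-90.0, 0.2, -6.1]
force: [-5.1, -2.2, -0.4]
grip_width: 0.0456
```

```bash
python3 -c "
from h import *
st()"
```

```text
13.25 base [ 8.27 12.94] z 0.0324 [-89.98   0.17  -6.14] Fb -4.9 -2.66 -0.42 T [-0.345  1.014  0.033] w 0.0456
```

Call:
{"fn": "jog_arm", "kwargs": {
  "commands": [
    [[0.01,0,-0.03,0.04,0,0.03,40],[0.01,0,-0.03,0.04,0,0.06,40],[0.01,0,-0.03,0.04,0,0.06,40]]
  ]
}}

```text
clock: 13.55
position: [0.5651, 0.1827, 0.0324]
orientation: [-90.0, 0.1, -6.1]
force: [-5.1, -3.2, 3.0]
grip_width: 0.0451
```

Call:
{"fn": "jog_arm", "kwargs": {
  "commands": [
    [[0.01,0,-0.03,0.04,0,0.03,40],[0.01,0,-0.03,0.04,0,0.05,40],[0.01,0,-0.03,0.04,0,0.05,40]]
  ]
}}

```text
clock: 13.85
position: [0.5652, 0.183, 0.0324]
orientation: [-90.0, 0.1, -6.1]
force: [-5.7, -2.4, 1.9]
grip_width: 0.0453
```

```bash
python3 -c "
from h import *
st()"
```

```text
13.85 base [ 8.31 13.96] z 0.0324 [-90.04   0.12  -6.09] Fb -5.46 -2.92 1.89 T [-0.404  1.194  0.012] w 0.0453
```

Call:
{"fn": "jog_arm", "kwargs": {
  "commands": [
    [[0.01,0,-0.03,0.04,0,0.03,40],[0.01,0,-0.03,0.04,0,0.05,40],[0.01,0,-0.03,0.04,0,0.05,40]]
  ]
}}

```text
clock: 14.15
position: [0.5652, 0.1833, 0.0324]
orientation: [-90.1, 0.1, -6.1]
force: [-4.7, -2.1, 2.5]
grip_width: 0.0456
```

```bash
python3 -c "
from h import *
st()
im=viewer.grab_frame('wrist')[:,:,::-1]
cv2.imwrite('pics/w9c.png',cv2.resize(im[40:160,200:380],None,fx=4.4,fy=4.4,interpolation=cv2.INTER_CUBIC))
"
```

```text
14.15 base [ 8.28 14.27] z 0.0324 [-90.07   0.1   -6.08] Fb -4.42 -2.59 2.49 T [-0.364  1.152 -0.013] w 0.0456
```

View pics/w9c.png

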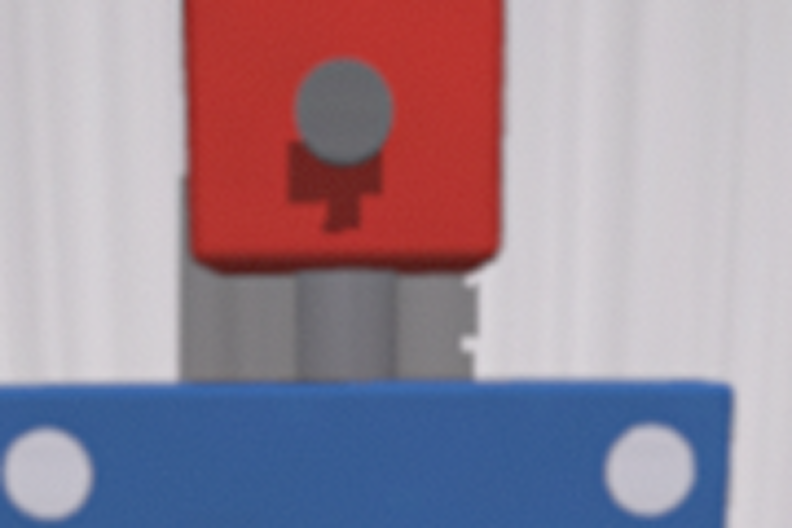

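Pin now hidden behind the plate edge (row 380); nose almost reached. Creep on by feel.

Call:
{"fn": "jog_arm", "kwargs": {
  "commands": [
    [[0.01,0,-0.02,0.04,-0.01,0.04,40],[0.01,0,-0.02,0.04,-0.01,0.06,40],[0.01,0,-0.02,0.04,-0.01,0.06,40]]
  ]
}}

```text
clock: 14.5
position: [0.5652, 0.1835, 0.0324]
orientation: [-90.1, 0.1, -6.0]
force: [-5.2, -4.3, 1.3]
grip_width: 0.0457
```

```bash
python3 -c "
from h import *
st()"
```

```text
14.5 base [ 8.26 14.46] z 0.0324 [-90.14   0.14  -6.05] Fb -4.76 -4.83 1.31 T [-0.658  1.074 -0.026] w 0.0457
```

Call:
{"fn": "jog_arm", "kwargs": {
  "commands": [
    [[0.01,0,-0.02,0.04,-0.01,0.04,40],[0.01,0,-0.02,0.04,-0.01,0.06,40],[0.01,0,-0.02,0.04,-0.01,0.06,40]]
  ]
}}

```text
clock: 14.8
position: [0.5652, 0.1835, 0.0324]
orientation: [-90.2, 0.2, -6.0]
force: [-5.9, -4.1, 0.4]
grip_width: 0.0458
```

```bash
python3 -c "
from h import *
st()"
```

```text
14.8 base [ 8.24 14.45] z 0.0324 [-90.22   0.19  -6.02] Fb -5.51 -4.63 0.42 T [-0.776  1.015 -0.011] w 0.0458
```

Call:
{"fn": "jog_arm", "kwargs": {
  "commands": [
    [[0.01,0,-0.02,0.04,-0.01,0.04,40],[0.01,0,-0.02,0.04,-0.01,0.06,40],[0.01,0,-0.02,0.04,-0.01,0.06,40]]
  ]
}}

```text
clock: 15.1
position: [0.5652, 0.1835, 0.0324]
orientation: [-90.3, 0.2, -6.0]
force: [-5.8, -4.8, 0.4]
grip_width: 0.0458
```

```bash
python3 -c "
from h import *
st()"
```

```text
15.1 base [ 8.29 14.43] z 0.0324 [-90.31   0.23  -6.  ] Fb -5.34 -5.38 0.43 T [-0.762  0.965 -0.064] w 0.0458
```

Stopped dead at 14.45 (14.6 predicted from the picture). Firm the push up toward 8 N on the nose.

Call:
{"fn": "jog_arm", "kwargs": {
  "commands": [
    [[0.04,0,-0.03,0.04,-0.01,0.06,40],[0.04,0,-0.03,0.04,-0.01,0.08,40],[0.04,0,-0.03,0.04,-0.01,0.09,40]]
  ]
}}

```text
clock: 15.4
position: [0.5652, 0.1835, 0.0324]
orientation: [-90.3, 0.2, -6.0]
force: [-5.5, -7.7, 1.0]
grip_width: 0.0453
```

```bash
python3 -c "
from h import *
st()"
```

```text
15.4 base [ 8.25 14.48] z 0.0324 [-90.27   0.24  -5.97] Fb -4.74 -8.18 0.96 T [-1.223  0.926 -0.108] w 0.0453
```

Call:
{"fn": "jog_arm", "kwargs": {
  "commands": [
    [[0.04,0,-0.03,0.04,-0.01,0.09,40],[0.04,0,-0.03,0.05,-0.01,0.11,40],[0.04,0,-0.03,0.05,-0.01,0.11,40]]
  ]
}}

```text
clock: 15.7
position: [0.5652, 0.1836, 0.0324]
orientation: [-90.3, 0.3, -5.9]
force: [-5.1, -8.4, 2.0]
grip_width: 0.0456
```

```bash
python3 -c "
from h import *
st()"
```

```text
15.7 base [ 8.25 14.51] z 0.0324 [-90.27   0.28  -5.94] Fb -4.27 -8.85 2.0 T [-1.398  0.98  -0.132] w 0.0456
```

Call:
{"fn": "jog_arm", "kwargs": {
  "commands": [
    [[0.04,0.01,-0.03,0.05,-0.01,0.05,49],[0.04,0.01,-0.03,0.08,-0.01,0.05,49],[0.04,0.01,-0.03,0.08,-0.01,0.05,49]]
  ]
}}

```text
clock: 16.0
position: [0.5667, 0.1837, 0.0325]
orientation: [-90.1, 0.2, -6.0]
force: [-4.3, -2.6, -0.7]
grip_width: 0.0488
```

```bash
python3 -c "
from h import *
st()"
```

```text
16.0 base [ 9.73 14.76] z 0.0325 [-90.13   0.19  -5.95] Fb -4.0 -3.04 -0.75 T [-0.503  0.777  0.115] w 0.0488
```

Call:
{"fn": "jog_arm", "kwargs": {
  "commands": [
    [[0.02,0.01,-0.03,0.07,-0.01,0.03,49],[0.02,0.01,-0.03,0.09,-0.01,0.04,49],[0.02,0.01,-0.03,0.09,-0.01,0.04,49]]
  ]
}}

```text
clock: 16.3
position: [0.5669, 0.1836, 0.0324]
orientation: [-90.1, 0.3, -6.0]
force: [-6.6, -2.7, 1.8]
grip_width: 0.0494
```

```bash
python3 -c "
from h import *
st()
im=viewer.grab_frame('wrist')[:,:,::-1]
cv2.imwrite('pics/w10.png',im)
cv2.imwrite('pics/w10c.png',cv2.resize(im[60:200,200:390],None,fx=4.2,fy=4.2,interpolation=cv2.INTER_CUBIC))
"
```

```text
16.3 base [ 9.89 14.75] z 0.0324 [-90.13   0.29  -5.96] Fb -6.32 -3.31 1.83 T [-0.493  1.107  0.099] w 0.0494
```

View pics/w10c.png

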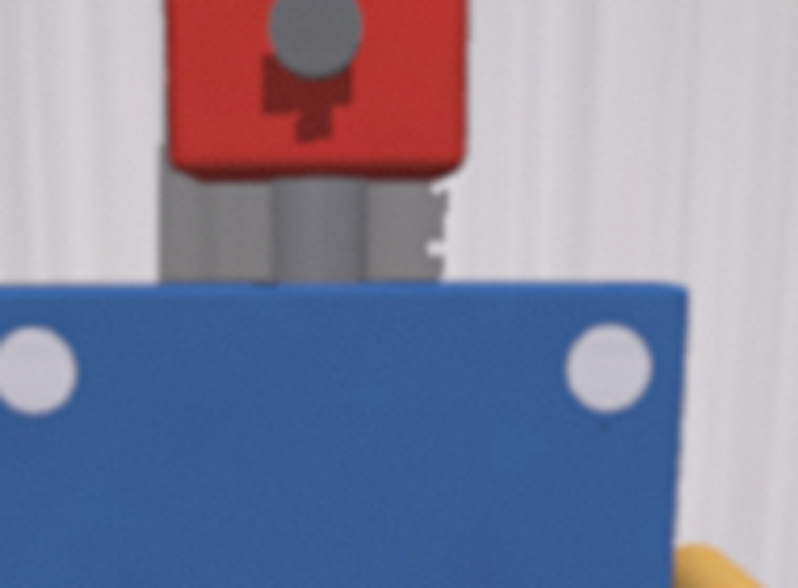

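Same seated x as before (9.89), still 3 N towards the nose; picture shows the nose meeting the plate's end (318,285). Open and lift off.

Call:
{"fn": "jog_arm", "kwargs": {
  "commands": [
    [[0,0,0,0,0,0.02,54],[0,0,0,-0.06,0,0,60],[0,0,0,-0.06,0,0,66],[0,0,0,-0.06,0,0,70],[0,0,0,-0.06,0,0,70]]
  ]
}}

```text
clock: 16.85
position: [0.5664, 0.184, 0.0327]
orientation: [-90.1, 0.2, -6.0]
force: [-0.0, -0.1, -0.2]
grip_width: 0.0686
```

```bash
python3 -c "
from h import *
st()"
```

```text
16.85 base [ 9.4  15.03] z 0.0327 [-90.1    0.17  -5.96] Fb -0.02 -0.15 -0.18 T [ 0.027 -0.045  0.05 ] w 0.0686
```

Call:
{"fn": "jog_arm", "kwargs": {
  "commands": [
    [[0,0,0,-0.02,-0.5,-0.05,70],[0,0,0,-0.02,-1.2,-0.05,70],[0,0,0,-0.02,-2,-0.05,70],[0,0,0,-0.02,-3,-0.05,70],[0,0,0,-0.02,-3,-0.05,70]]
  ]
}}

```text
clock: 17.35
position: [0.569, 0.1833, 0.1119]
orientation: [-90.0, -0.3, -6.0]
force: [0.2, -0.5, -0.2]
grip_width: 0.0702
```

```bash
python3 -c "
from h import *
st()
T,s=pose(); im=viewer.grab_frame('wrist')[:,:,::-1]
import pickle;pickle.dump(T,open('T11.pkl','wb'))
cv2.imwrite('pics/w11.png',im)
"
```

```text
17.35 base [12.09 14.65] z 0.1119 [-89.98  -0.32  -5.96] Fb 0.29 -0.5 -0.22 T [ 0.012 -0.133  0.004] w 0.0702
```

View pics/w11.png

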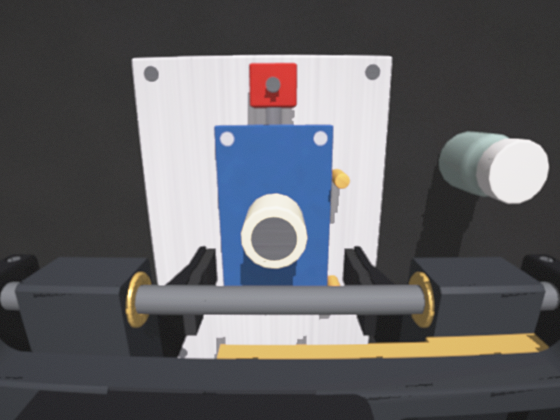

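Call:
{"fn": "jog_arm", "kwargs": {
  "commands": [
    [[0,0,0,-1,-2,-1,70],[0,0,0,-1,-4,-3,70],[0,0,0,-1,-4,-5,70],[0,0,0,-1,-4,-7,70],[0,0,0,-1,-4,-9,70]]
  ]
}}

```text
clock: 17.9
position: [0.5215, -0.0154, 0.2098]
orientation: [-90.0, -0.2, -5.9]
force: [0.6, 0.0, -0.9]
grip_width: 0.0699
```

Call:
{"fn": "jog_arm", "kwargs": {
  "commands": [
    [[0,0,0,0,0,-2,70],[0,0,0,0,0,-4,70],[0,0,0,0,0,-4.5,70]]
  ]
}}

```text
clock: 18.2
position: [0.5095, -0.1319, 0.2093]
orientation: [-90.1, -0.2, -6.2]
force: [0.1, -0.3, 0.1]
grip_width: 0.0698
```

Run:
```python
from h import *
st()
im=viewer.grab_frame('top')[:,:,::-1].copy(); s=viewer.grab_frame('scene')[:,:,::-1]
cv2.imwrite('pics/t12.png',im);cv2.imwrite('pics/s12.png',s)
cv2.imwrite('pics/t12c.png',cv2.resize(im[130:280,90:290],None,fx=4,fy=4,interpolation=cv2.INTER_CUBIC))
hsv=cv2.cvtColor(im,cv2.COLOR_BGR2HSV);H,S,V=[hsv[...,i] for i in range(3)]; c=cam('top')
for z,m in((.028,(H>100)&(H<120)&(S>130)&(V>60)),):
  m=m.astype(np.uint8);m[:, :90]=0;m[:,300:]=0;m[265:]=0
  k,r,q,P=rect(cv2.morphologyEx(m,cv2.MORPH_CLOSE,np.ones((15,15))),z,c); print(r, w2b(r[0][0]/1000,r[0][1]/1000), [w2b(*p[:2]).round(1) for p in P])
```

```text
18.2 base [ -16.03 -304.92] z 0.2093 [-90.13  -0.21  -6.17] Fb 0.14 -0.26 0.08 T [-0.062 -0.102 -0.008] w 0.0698
((565.379150390625, 181.54429626464844), (149.39207458496094, 88.20879364013672), 84.19993591308594) [ 8.62461989 12.51764107] [array([51.7, 86.7]), array([ 50.8, -60.1]), array([-34.2, -61.3]), array([-33.6,  87.1])]
```

View pics/t12c.png

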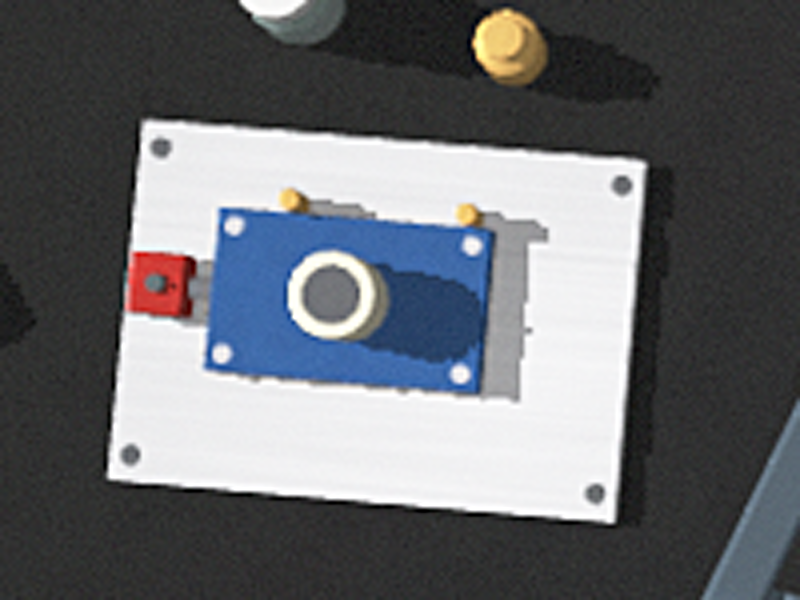

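View pics/s12.png

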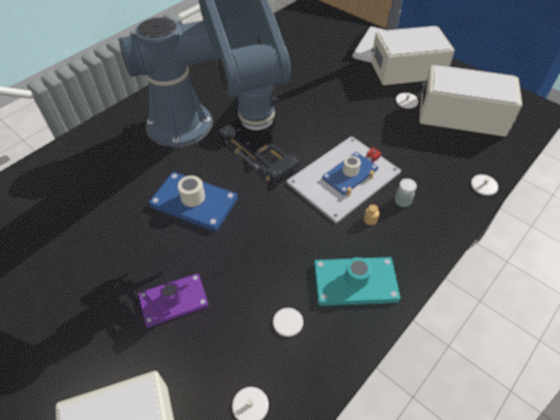

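Top view: the plate lies flat at base x ≈ 8.6 mm and yaw −5.8° (base −5.7°). Both dowels (292,200) and (468,214) sit at its long edge and the nose (203,285) meets its end. Jar, weight and lid are where they were. Hand in.

Call:
{"fn": "jog_arm", "kwargs": {
  "commands": [
    [[0,0,0,0,0,0,70],[0,0,0,0,0,0,70]]
  ]
}}

```text
clock: 18.5
position: [0.5091, -0.1275, 0.2086]
orientation: [-90.0, -0.1, -6.0]
force: [0.4, 0.3, 0.2]
grip_width: 0.0698
```

```bash
python3 -c "
from h import *
print(order.finish_job()); st()"
```

```text
the job is handed in; nothing more can be done
None
the job is handed in; nothing more can be done
```

The smaller blue sensor head is on the base, against both dowels and the stop's nose, and the job was handed in at 18.5 s.

- **Placing:** I gripped it by the housing, set it down at the height I had worked out, and eased the grip.
- **Dowels:** I pressed it in +x with one finger until the tool stopped moving, at up to about 7 N with almost no twist. That implies both dowels were carrying the load.
- **Stop:** I slid it in +y, keeping about 5 N on the dowels, until it stopped dead. That was within 0.2 mm of where the camera put the nose. I then firmed the push to about 9 N on the wrist, friction included, and re-seated it on the dowels with one finger (about 6 N) before lifting off.
- **Highest forces:** The highest wrist readings between moves were about 7 N in x and 9 N in y. I read force only at the end of each move, so a brief higher peak would not show.

**Last checks:** The top view shows the plate flat, with its long side at both dowels and its end at the nose. The jar, weight and lid look unmoved.

- **Where measurements disagreed:** The top picture and the arm disagreed by about 2 mm on where the base is. The last picture puts the plate's yaw 0.1° off the base's and its centre at x 8.6 mm rather than 9. Both are within what the camera can resolve.
- **Not confirmed directly:** The feeler pin ended up hidden behind the plate's edge. Contact with the nose and the right dowel rests on force and position, not on a close view.

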